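# Weigh the spice jar on the beam scale

### The job

Find the weight of the spice jar with the yellow-and-red label on the kitchen beam scale: first take the salt shaker off the platter and stand it in the wooden tray, then slide the brass poise home to its zero stop and let go, so that the empty scale shows centre. Then stand that jar upright in the middle of the platter and slide the poise out along the notched beam until, with nothing touching it, the red pointer rests on the green centre band. Leave the scale balanced like that, with the jar on it and the shaker standing in the tray, tip nothing over, and leave the green-labelled jar and the egg timer where they are.

Things in the scene. Friction and masses are not known exactly. Their poses are not given: they have to be found in the camera images.
- scale: white kitchen beam scale, fixed; base 90 x 350 x 16 mm. Origin on the worktop below the beam's pivot, which is 80 mm up. Beam along the scale's y axis: platter on +y, poise and pointer on -y. The upright plate with the green band (10 mm high, centred 80 mm up) is 222 mm from the pivot, 124 mm high; the grey cheeks at the pivot are 96 mm high.
- beam (a joint): beam tilt, rad, stops at -0.12 and 0.12. 0 = level, pointer mid-band (band: -0.023 to 0.023). Positive = platter down, pointer high: slide the poise outwards. Negative: poise too far out. Free, it settles within 1.5 s. Between the stops each 10 mm of poise travel outwards lowers it by 0.049 rad. Platter empty and poise at 0: it rests at 0.
- poise (a joint): how far the poise is out from its zero stop along the beam, m, 0 to 0.11. 0 = home at the stop, the knob then 50 mm from the pivot. It slides against about 1.2 N of friction everywhere (the notches, 10 mm apart, do not click) and stays where it is left.
- poise_knob (a point): middle of the upright black knob on the poise, 16 mm diameter, 25 mm high, gripped from above; 37 mm above the beam's centre line (117 mm above the worktop with the beam level). The brass poise below is 30 (across) x 28 (along the beam) x 36 mm, its top 19 mm below this point. The knob rises, falls and leans with the beam (beam positive: leans to +y).
- pointer_tip (a point): tip of the red pointer at the beam's end, 222 mm from the pivot; 80 mm above the worktop when the beam is level.
- platter_top (a point): middle of the top face of the round flat steel platter, 110 mm diameter, no rim, 95 mm from the pivot; 104 mm above the worktop with the beam level, up to 12 mm higher or lower as the beam tilts. It always stays level, and where on it the load stands does not affect the balance.
- shaker_center (a point): centre of the grey and clear salt shaker, 44 mm diameter up to 74 mm, narrower dome (34 mm) above, 90 mm tall, about 100 g; at the start it stands on the platter. This point is half-way up (45 mm).
- tray_floor (a point): middle of the inner floor of the shallow wooden tray, 4 mm above the worktop; the tray is fixed, 150 mm long (its x axis) and 112 mm wide, walls 6 mm thick and 20 mm high over the worktop.
- jar_yellow_center (a point): centre of the glass spice jar with the white, yellow and red label (golden middle on its dark cap), 41 mm diameter, 105 mm tall; unknown weight, 110 to 225 g, which balances somewhere between 40 and 87 mm of poise travel. This point is half-way up (52 mm).
- jar_green_center (a point): centre of the glass spice jar with the green label and dark cap, 41 mm diameter, 105 mm tall, half-way up; not to be moved.
- timer_center (a point): centre of the egg timer, white above and red below, 65 mm diameter, 64 mm tall, half-way up; not to be moved.
There are look-alikes about, which are no part of the job. What is shaped like the part that bears jar_yellow_center but purple or turquoise is not meant.

How it is judged:
By the outcome, as a careful person would: the job done as asked, in the order asked, and still so for the second after the job is handed in, with the robot touching nothing.
It also fails if it takes over 72 s, if anything falls off the work surface, if the arm or the gripper's body presses on something with over 40 N, if the wrist force passes 120 N, or if a joint passes its speed limit or range.

### The arm

A 6-joint arm with a two-finger parallel gripper is mounted at the origin on a cart in front of the work surface, level with it; the furniture and walls round the work are solid. World frame = base frame: x ahead of the robot, y to its left, z up, the work surface at z = 0. Lengths are in m, angles in rad, forces in N, time in s.
With the tool pointing down it reaches from about 0.35 to 0.975 m from the base axis. Payload 4.9 kg.
Tool frame: the origin (TCP) lies midway between the tips of the shut fingers; the grasp point (between the pads) lies 19 mm behind it; z points along the fingers, y is the line along which they close (so a half turn about z gives the same grasp; the last joint's range is limited). The gripper opens to 85 mm and grips with 20 to 120 N. Pads are 22 mm wide; open, the fingers measure 114 mm over their backs; the gripper's body (76 mm by 85 mm) begins 54 mm behind the grasp point. The pads swing forward as they close: fully open they stand 13 mm farther back than shut.
Start: joints at [-1.368, 0.053, 1.613, -0, 1.476, -0.119], TCP at [0.198, -0.593, 0.231] pointing down, gripper open.
Joint ranges: [-3.01, 3.01], [-1.01, 2.22], [0.06, 2.58], [-1.02, 4.17], [0.09, 2.62], [-3.14, 3.14]. Speed limits (rad/s): [2.57, 2.57, 3.14, 3.14, 3.14, 3.14].

### API

Orientations are given as a unit quaternion [w, x, y, z].
In Python, from plant import * gives the robot as it stands.
- The arm moves only by the tool jog_arm, never from a script. Its argument "targets" is a list of rows, each a list of 3 entries, a list of its own where there are three numbers: the shift along the tool's x, y, z in units of 25 mm (1.0 is 25 mm), then the turn, a rotation vector about the tool's x, y, z in units of 8 degrees (1.0 is 8 degrees), then the opening in per cent of the stroke, from 0 (shut) to 100 (fully open). A call has 1 to 8 rows; each row is the pose to reach, as a shift and turn from the pose commanded when the call began, along the tool's axes at that moment; what a row does not reach only later rows make up. A row lasts 1/8 s, in which the tool goes at most 62.5 mm and 10.7 degrees, less where a joint would pass 70% of its speed; a pose out of reach is approached as far as the arm can. A call with a gripper value outside its range is refused whole. The fingers move at their own pace and stop on an object; the grip force is fixed at half the most. Time passes only in rows, so rows that repeat a pose let the fingers close. It gives the time, the measured TCP pose, the force, the opening and the grip force at its end, in the units of the state.
- state(): the state, without advancing time (a new reading comes with each control period).
- grab_frame(name): name is "side" or "top"; returns (picture, depth): 480x640x3 uint8, red, green, blue; 480x640 float32, m along the optical axis (not along the pixel's ray), 0 where there is no reading.
- camera_params(name): a dict with "fovy" (degrees; the focal length in pixels is half the picture's height over the tangent of half this angle, whatever the lens; pixels are square), "cx", "cy" (the principal point, pixels), "rvec" (rotation vector, rad) and "tvec" (3), from world to camera coordinates, as OpenCV has them. Camera axes: x right, y down, z forward; pixel columns grow to the right and rows downward; lengths in m; the calibration is good to about 2 mm. A picture is of the moment at which its call begins. camera_params takes no time and is no camera call.
- job_done(): hands the job in; it is judged then, once.
The state is a dict: "time": time; "joint_pos": joint angles; "joint_vel": joint speeds; "joint_efforts": joint torques, N m; "tool_pos": TCP position; "tool_rot": TCP orientation; "contact_force": force on the tool from outside, world axes, zero at the start; "ft_torque": the same for the moment, N m; "gripper_width": opening from 0.0 (shut) to 1.0 (fully open); "grasp_force": force on a finger pad.
Only numpy, scipy, OpenCV 4.12 (cv2) and the standard library are available. Lean on these libraries where they do the work, as an engineer would, in place of code of your own. Each camera call takes 0.05 s, during which the arm holds its last target. There are 200 camera calls.

## Working session

There is one attempt and no reset: what is moved stays moved. The work goes in short steps, Python scripts to look and compute and a tool call to move; the robot and the scene stay as the last step left them, time stands still between calls to the robot, and variables do not carry over. Pictures are saved under pics/ and viewed, at most 10 in all, crops included, and the job is handed in when it is done.

Besides the shell and the picture viewer there is one more tool, called after "Request:" by a JSON object that holds its "fn" and its "kwargs", one argument or row to a line. jog_arm: Moves the arm, as the interface text tells. Its arguments: {"type":"object","properties":{"targets":{"type":"array"}},"required":["targets"]}

```bash
mkdir -p pics
cat > h.py <<'E'
from plant import *
import numpy as np, cv2
def cam(n):
    p=camera_params(n); R=cv2.Rodrigues(np.array(p["rvec"],float))[0]; t=np.array(p["tvec"],float).ravel()
    return 240/np.tan(np.radians(p["fovy"])/2),p["cx"],p["cy"],R,t
def pt(n,u,v,d):   # pixel+depth -> world
    f,cx,cy,R,t=cam(n); u,v,d=map(np.asarray,(u,v,d))
    c=np.stack([(u-cx)/f*d,(v-cy)/f*d,d],-1); return (c-t)@R
def ray(n,u,v,z):
    C=pt(n,0,0,0.); P=pt(n,u,v,1.); return C+(P-C)*(z-C[2])/(P[2]-C[2])
def px(n,X):
    f,cx,cy,R,t=cam(n); c=R@np.array(X)+t; return c[:2]/c[2]*f+[cx,cy]
def snap(n,name):
    a,d=grab_frame(n); cv2.imwrite(f"pics/{name}.png",a[:,:,::-1]); np.savez(f"{name}.npz",a=a,d=d); return a,d
E
python3 - <<'E'
from h import *
for n in("side","top"):
    print(n,camera_params(n)); snap(n,n+"0"); print(pt(n,0,0,0.))
print(state())
E
```

```text
side {'fovy': 43.301443812283544, 'cx': 323.1007626135601, 'cy': 243.20209911412826, 'rvec': array([ 0.25692913, -2.90932279,  1.0353872 ]), 'tvec': array([0.51723975, 0.20952295, 1.42282529])}
[0.40323771 0.81525204 1.22826385]
top {'fovy': 55.51987383137832, 'cx': 313.60202788036986, 'cy': 233.04244322299124, 'rvec': array([ 2.10367298, -2.14227176,  0.19951513]), 'tvec': array([-0.02662856,  0.54756129,  0.92434975])}
[ 0.36513223 -0.03499159  1.01015293]
{'time': 0.1, 'joint_pos': array([-1.36804443e+00,  5.33265075e-02,  1.61418870e+00, -1.57786644e-05,
        1.47598477e+00, -1.19002524e-01]), 'joint_vel': array([-8.18155352e-07,  8.40204570e-04, -1.65360743e-03,  1.26721770e-03,
        4.35266337e-04,  9.64716918e-05]), 'joint_efforts': array([ 9.93625099e-05, -3.94899559e+01, -3.71364927e+01, -1.95127991e-04,
        3.84193962e-03, -7.02407679e-07]), 'tool_pos': array([ 0.19752299, -0.59236205,  0.23014472]), 'tool_rot': array([-9.52500088e-04,  9.87086578e-01,  1.60184825e-01, -4.77690474e-05]), 'contact_force': array([-0.39344104,  0.28318289, -0.27562566]), 'ft_torque': array([ 0.00197598, -0.01077605, -0.00326311]), 'grasp_force': 0.0, 'gripper_width': 1.0015817313145}
```

View pics/top0.png

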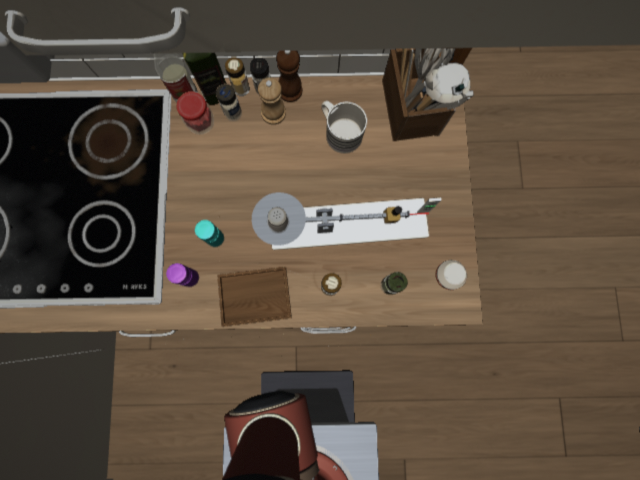

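View pics/side0.png

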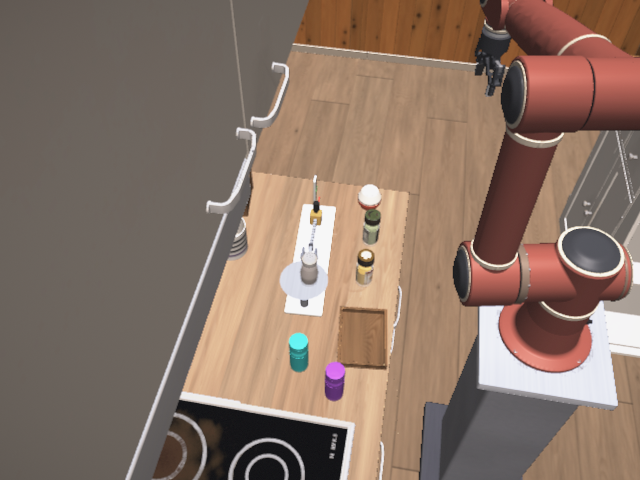

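Top view: the shaker is on the platter at (278,218), the poise knob at (396,211), the tray at (255,296) and the timer at (452,275). The scale's long axis runs to the right, slightly up.

Jar candidates in the top view:
- (331,284): golden-middle cap. The side view (365,266) shows a yellow label, so this fits.
- (395,283): green label, so no.
- (178,274): purple, so no.
- (208,233): turquoise, so no.
- (236,70) and (227,100): bottles at the back wall, so no.

I'll confirm with an enlarged crop.

Run:
```python
from h import *
s=cv2.imread("pics/side0.png"); t=cv2.imread("pics/top0.png")
A=cv2.resize(s[170:370,270:420],None,fx=2.6,fy=2.6,interpolation=3)[:520]
B=cv2.resize(t[180:310,250:450],None,fx=2,fy=2,interpolation=3)
C=np.zeros((520,800,3),np.uint8); C[:A.shape[0],:390]=A[:,:390]; C[:260,395:795]=B
cv2.imwrite("pics/crop.png",C)
Z=np.load("top0.npz"); a,d=Z["a"],Z["d"]
v,u=np.mgrid[:480,:640]; P=pt("top",u,v,d); np.set_printoptions(precision=4,suppress=True)
hsv=cv2.cvtColor(a,cv2.COLOR_RGB2HSV)
def rep(n,box,zlo,zhi,extra=None):
    m=np.zeros((480,640),bool); m[box[1]:box[3],box[0]:box[2]]=1
    m&=(P[...,2]>zlo)&(P[...,2]<zhi)
    if extra is not None:m&=extra
    q=P[m]
    if len(q)<3: print(n,"few");return
    c,r=cv2.minEnclosingCircle(q[:,:2].astype(np.float32)); 
    print(n,len(q),"mean",q.mean(0),"circ",c,r,"z",np.percentile(q[:,2],[5,50,95]))
rep("platter",(245,185,312,250),.085,.125)
rep("shaker",(255,195,300,240),.17,.23)
rep("knob",(380,200,410,225),.115,.15)
rep("jarY",(315,265,350,300),.095,.12)
rep("jarG",(380,265,412,300),.095,.12)
rep("timer",(430,255,470,295),.055,.08)
rep("tray rim",(210,260,300,335),.014,.03)
rep("plate",(415,190,445,225),.11,.14)
rep("cheeks",(312,200,338,240),.085,.11)
rep("pointer",(400,195,435,230),.05,.12,(hsv[...,1]>170)&((hsv[...,0]<8)|(hsv[...,0]>172)))
m=(hsv[...,1]<40)&(hsv[...,2]>180)&(abs(P[...,2]-.016)<.008); m[:, :265]=0;m[:,435:]=0;m[:195]=0;m[255:]=0
print("base",cv2.minAreaRect(P[m][:,:2].astype(np.float32)))
m=(P[...,2]>.012)&(P[...,2]<.03);m[:,:205]=0;m[:,305:]=0;m[:262]=0;m[335:]=0
print("tray",cv2.minAreaRect(P[m][:,:2].astype(np.float32)))
```

```text
platter 1812 mean [0.5659 0.0329 0.1151] circ (0.5654498338699341, 0.028228607028722763) 0.06032523140311241 z [0.1124 0.1154 0.118 ]
shaker 315 mean [0.5495 0.0304 0.1967] circ (0.5523519515991211, 0.0317123718559742) 0.017627069726586342 z [0.1735 0.1998 0.2053]
knob few
jarY 322 mean [ 0.4352 -0.0695  0.1051] circ (0.4355136454105377, -0.0694858655333519) 0.020062077790498734 z [0.1016 0.1053 0.1078]
jarG 343 mean [ 0.4351 -0.1991  0.1049] circ (0.4354928433895111, -0.19956256449222565) 0.020492298528552055 z [0.1009 0.1052 0.1075]
timer 367 mean [ 0.4541 -0.3285  0.0596] circ (0.4542151689529419, -0.3292084336280823) 0.023926468566060066 z [0.0559 0.0596 0.0636]
tray rim 694 mean [0.4167 0.0971 0.0197] circ (0.41711390018463135, 0.0955866277217865) 0.09235025197267532 z [0.0164 0.0197 0.0229]
plate 58 mean [ 0.596  -0.2794  0.1204] circ (0.5961188077926636, -0.2799222469329834) 0.013057981617748737 z [0.1112 0.1222 0.1253]
cheeks 209 mean [ 0.5707 -0.0573  0.0913] circ (0.5706524848937988, -0.05769079178571701) 0.024591483175754547 z [0.0854 0.0915 0.0978]
pointer few
base ((0.5756321549415588, -0.11472809314727783), (0.08842295408248901, 0.3476371765136719), 3.679553985595703)
tray ((0.4167901575565338, 0.09559532254934311), (0.11190371215343475, 0.15036797523498535), 5.9732346534729)
```

View pics/crop.png

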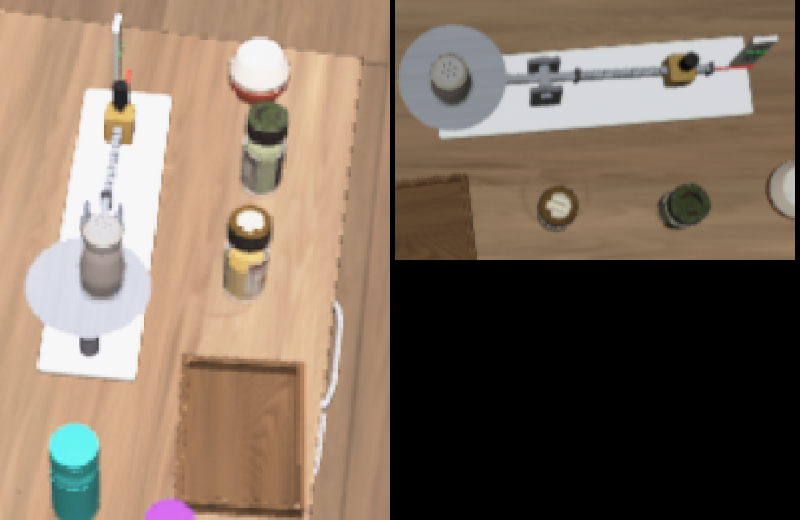

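The crop confirms it: the jar with the white/yellow/red label and golden-middle cap is at side (365,266), top (331,284), which is (0.435,-0.070) in the world. The poise is far out and the platter is high. Now I'll go for the shaker.

Request:
{"fn": "jog_arm", "kwargs": {
  "targets": [
    [[21.3, -19.2, 0], [0, 0, 1.84], 100],
    [[21.3, -19.2, 0], [0, 0, 1.84], 100],
    [[21.3, -19.2, 0], [0, 0, 1.84], 100],
    [[21.3, -19.2, 0], [0, 0, 1.84], 100],
    [[21.3, -19.2, 0], [0, 0, 1.84], 100],
    [[21.3, -19.2, 0], [0, 0, 1.84], 100],
    [[21.3, -19.2, 0], [0, 0, 1.84], 100],
    [[21.3, -19.2, 0], [0, 0, 1.84], 100]
  ]
}}

```text
time: 1.1
tool_pos: [0.4445, -0.1559, 0.231]
tool_rot: [0.0, 0.999, 0.032, 0.0]
contact_force: [0.8, -0.4, -0.7]
gripper_width: 0.999
grasp_force: 0.0
```

```bash
cat >> h.py <<'E'
def go(x,y,z,phi=3.7):
    s=state(); from scipy.spatial.transform import Rotation as Ro
    q=s["tool_rot"]; R=Ro.from_quat([q[1],q[2],q[3],q[0]]); f=np.radians(phi)
    T=np.array([[np.cos(f),np.sin(f),0],[np.sin(f),-np.cos(f),0],[0,0,-1]]).T
    d=R.inv().apply(np.array([x,y,z])-s["tool_pos"])/.025
    r=np.degrees((R.inv()*Ro.from_matrix(T)).as_rotvec())/8
    print("t",s["time"],"pos",s["tool_pos"].round(4),"shift",d.round(2),"turn",r.round(2),"w",round(s["gripper_width"],3),"F",s["contact_force"].round(1))
E
python3 -c "
from h import *
go(.552,.032,.235)"
```

```text
t 1.1 pos [ 0.4445 -0.1559  0.231 ] shift [ 4.78 -7.22 -0.16] turn [ 0. -0.  0.] w 0.999 F [ 0.8 -0.4 -0.7]
```

Request:
{"fn": "jog_arm", "kwargs": {
  "targets": [
    [[4.8, -7.2, 0], [0, 0, 0], 100],
    [[4.8, -7.2, 0], [0, 0, 0], 100],
    [[4.8, -7.2, 0], [0, 0, 0], 100],
    [[4.8, -7.2, 0], [0, 0, 0], 100],
    [[4.8, -7.2, 0], [0, 0, 0], 100],
    [[4.8, -7.2, 1.2], [0, 0, 0], 100],
    [[4.8, -7.2, 2.2], [0, 0, 0], 100],
    [[4.8, -7.2, 3.2], [0, 0, 0], 100]
  ]
}}

```text
time: 2.1
tool_pos: [0.5514, 0.0283, 0.1502]
tool_rot: [0.0, 0.999, 0.032, -0.0]
contact_force: [0.1, 0.2, -0.5]
gripper_width: 0.998
grasp_force: 0.0
```

Request:
{"fn": "jog_arm", "kwargs": {
  "targets": [
    [[0, 0, 0], [0, 0, 0], 70],
    [[0, 0, 0], [0, 0, 0], 58],
    [[0, 0, 0], [0, 0, 0], 50],
    [[0, 0, 0], [0, 0, 0], 40],
    [[0, 0, 0], [0, 0, 0], 40],
    [[0, 0, 0], [0, 0, 0], 40]
  ]
}}

```text
time: 2.85
tool_pos: [0.5526, 0.0295, 0.1518]
tool_rot: [0.0, 0.999, 0.032, 0.001]
contact_force: [0.4, 0.7, 2.0]
gripper_width: 0.425
grasp_force: 58.1
```

```bash
python3 -c "
from h import *
go(.417,.096,.23); snap('side','side1');snap('top','top1')
s=cv2.imread('pics/side1.png')[180:340,230:400];t=cv2.imread('pics/top1.png')[140:330,200:450]
C=np.zeros((480,800,3),np.uint8);C[:400,:425]=cv2.resize(s,(425,400));C[:285,425:800]=cv2.resize(t,(375,285));cv2.imwrite('pics/c1.png',C)"
```

```text
t 2.85 pos [0.5526 0.0295 0.1518] shift [-5.24 -3.01 -3.14] turn [ 0.   -0.01  0.  ] w 0.425 F [0.4 0.7 2. ]
```

View pics/c1.png

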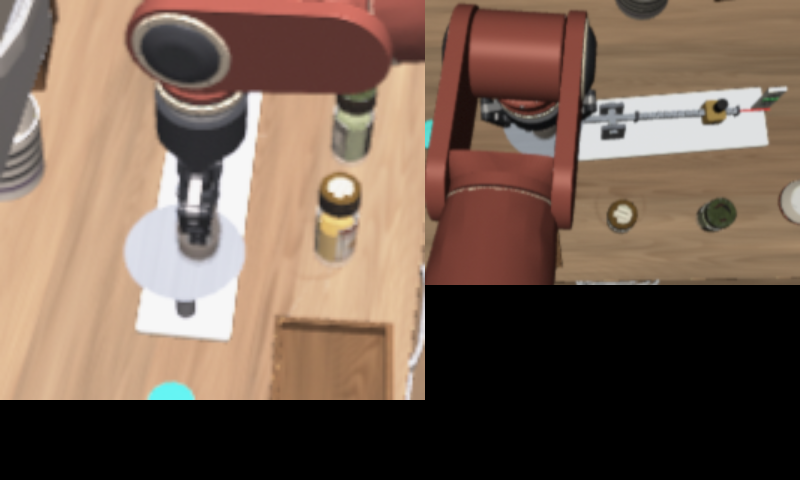

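The fingers have closed on the shaker (side view around (198,235) in the crop), at width 0.425. I'll lift and check that it comes along.

Request:
{"fn": "jog_arm", "kwargs": {
  "targets": [
    [[0, 0, -0.6], [0, 0, 0], 38],
    [[0, 0, -1.6], [0, 0, 0], 38],
    [[0, 0, -2.8], [0, 0, 0], 38],
    [[0, 0, -2.8], [0, 0, 0], 38],
    [[0, 0, -2.8], [0, 0, 0], 38]
  ]
}}

```text
time: 3.58
tool_pos: [0.5516, 0.0297, 0.2203]
tool_rot: [-0.0, 0.999, 0.032, -0.001]
contact_force: [-0.4, -0.3, -1.6]
gripper_width: 0.431
grasp_force: 58.3
```

```bash
python3 -c "
from h import *
go(.417,.096,.215); a,d=snap('side','side2')
s=a[130:300,240:370,::-1];cv2.imwrite('pics/c2.png',cv2.resize(s,None,fx=3.4,fy=3.4,interpolation=3))"
```

```text
t 3.575 pos [0.5516 0.0297 0.2203] shift [-5.2  -3.    0.22] turn [-0.    0.01  0.  ] w 0.431 F [-0.4 -0.3 -1.6]
```

View pics/c2.png

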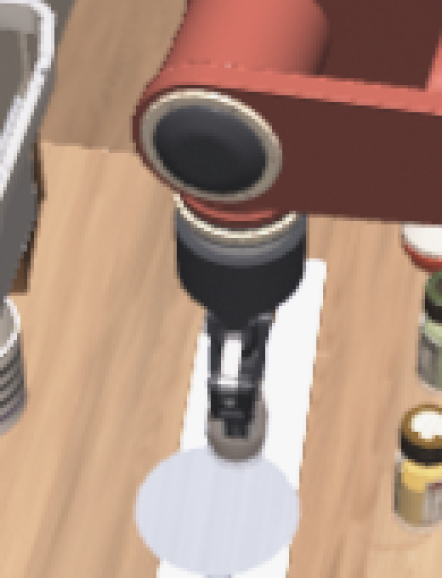

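The shaker is held and clear of the platter. Next, over to the tray and down.

Request:
{"fn": "jog_arm", "kwargs": {
  "targets": [
    [[-2, -1.15, 0], [0, 0, 0], 38],
    [[-4, -2.3, 0], [0, 0, 0], 38],
    [[-5.2, -3.0, 0], [0, 0, 0], 38],
    [[-5.2, -3.0, 1.2], [0, 0, 0], 38],
    [[-5.2, -3.0, 3], [0, 0, 0], 38],
    [[-5.2, -3.0, 5], [0, 0, 0], 38],
    [[-5.2, -3.0, 6.4], [0, 0, 0], 38],
    [[-5.2, -3.0, 6.4], [0, 0, 0], 38]
  ]
}}

```text
time: 4.62
tool_pos: [0.4134, 0.0957, 0.0568]
tool_rot: [0.0, 0.999, 0.032, -0.005]
contact_force: [-0.8, 0.8, -0.3]
gripper_width: 0.427
grasp_force: 58.6
```

Request:
{"fn": "jog_arm", "kwargs": {
  "targets": [
    [[0, 0, 0.1], [0, 0, 0], 38],
    [[0, 0, 0.3], [0, 0, 0], 38],
    [[0, 0, 0.4], [0, 0, 0], 38]
  ]
}}

```text
time: 5.0
tool_pos: [0.4184, 0.096, 0.0523]
tool_rot: [-0.0, 0.999, 0.032, 0.001]
contact_force: [-0.3, -0.2, -1.3]
gripper_width: 0.424
grasp_force: 58.6
```

Request:
{"fn": "jog_arm", "kwargs": {
  "targets": [
    [[0, 0, 0.1], [0, 0, 0], 38],
    [[0, 0, 0.2], [0, 0, 0], 38],
    [[0, 0, 0.2], [0, 0, 0], 38]
  ]
}}

```text
time: 5.38
tool_pos: [0.4174, 0.096, 0.0461]
tool_rot: [-0.0, 0.999, 0.032, -0.0]
contact_force: [-0.4, 0.5, -0.5]
gripper_width: 0.425
grasp_force: 58.6
```

Request:
{"fn": "jog_arm", "kwargs": {
  "targets": [
    [[0, 0, 0.1], [0, 0, 0], 38],
    [[0, 0, 0.1], [0, 0, 0], 38]
  ]
}}

```text
time: 5.62
tool_pos: [0.4174, 0.096, 0.0436]
tool_rot: [0.0, 0.999, 0.032, -0.0]
contact_force: [-0.1, 0.4, -1.2]
gripper_width: 0.427
grasp_force: 58.6
```

Request:
{"fn": "jog_arm", "kwargs": {
  "targets": [
    [[0, 0, 0.1], [0, 0, 0], 38],
    [[0, 0, 0.1], [0, 0, 0], 38]
  ]
}}

```text
time: 5.88
tool_pos: [0.4181, 0.096, 0.042]
tool_rot: [-0.0, 0.999, 0.032, 0.0]
contact_force: [-1.5, -0.3, 3.5]
gripper_width: 0.427
grasp_force: 59.2
```

Contact at about the expected height, so I'll release, rise and then check.

Request:
{"fn": "jog_arm", "kwargs": {
  "targets": [
    [[0, 0, 0], [0, 0, 0], 55],
    [[0, 0, 0], [0, 0, 0], 75],
    [[0, 0, 0], [0, 0, 0], 85],
    [[0, 0, -1], [0, 0, 0], 85],
    [[0, 0, -3], [0, 0, 0], 85],
    [[0, 0, -5], [0, 0, 0], 85],
    [[0, 0, -5], [0, 0, 0], 85]
  ]
}}

```text
time: 6.75
tool_pos: [0.4207, 0.0962, 0.1716]
tool_rot: [-0.0, 0.999, 0.032, 0.005]
contact_force: [-0.0, -0.8, -0.8]
gripper_width: 0.848
grasp_force: 0.0
```

Run:
```python
from h import *
np.set_printoptions(precision=4,suppress=True)
go(.5,-.15,.17); a,d=snap('side','side3'); v,u=np.mgrid[:480,:640]; P=pt("side",u,v,d)
def rep(n,m):
    q=P[m]; print(n,len(q),q.mean(0) if len(q) else "",np.percentile(q[:,2],[2,50,98]) if len(q) else "")
rep("shaker",(abs(P[...,0]-.417)<.06)&(abs(P[...,1]-.096)<.045)&(P[...,2]>.03)&(P[...,2]<.11))
hsv=cv2.cvtColor(a,cv2.COLOR_RGB2HSV)
b=(abs(P[...,0]-.58)<.05)&(P[...,1]<-.09)&(P[...,1]>-.27)&(P[...,2]>.05)
rep("knob",b&(hsv[...,2]<60)); rep("brass",b&(hsv[...,0]>12)&(hsv[...,0]<30)&(hsv[...,1]>120)&(hsv[...,2]>80))
Z=np.load("top0.npz");a,d=Z["a"],Z["d"]; P=pt("top",u,v,d); hsv=cv2.cvtColor(a,cv2.COLOR_RGB2HSV)
b=(abs(P[...,0]-.58)<.05)&(P[...,1]<-.09)&(P[...,1]>-.25)&(P[...,2]>.05)
rep("knobT",b&(hsv[...,2]<60)); rep("brassT",b&(hsv[...,0]>12)&(hsv[...,0]<30)&(hsv[...,1]>120)&(hsv[...,2]>80))
c=cv2.imread('pics/side3.png')[170:390,260:410];cv2.imwrite('pics/c3.png',cv2.resize(c,None,fx=2.7,fy=2.7,interpolation=3))
```

```text
t 6.75 pos [0.4207 0.0962 0.1716] shift [ 2.52 10.03  0.09] turn [ 0.   -0.07  0.  ] w 0.848 F [-0.  -0.8 -0.8]
shaker 424 [0.4179 0.1056 0.0667] [0.0318 0.066  0.0944]
knob 45 [ 0.5801 -0.2029  0.1047] [0.0894 0.1054 0.1165]
brass 110 [ 0.5796 -0.1942  0.0796] [0.0565 0.0775 0.0888]
knobT 113 [ 0.5904 -0.2041  0.3912] [0.0833 0.6383 0.7002]
brassT 122 [ 0.5764 -0.1991  0.0803] [0.0651 0.0805 0.0942]
```

View pics/c3.png

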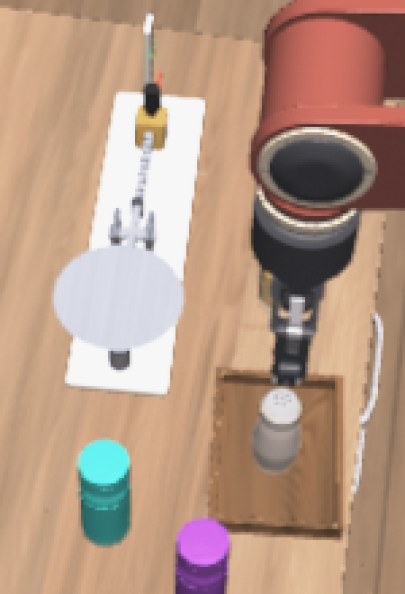

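The shaker stands upright in the tray at (280,430) in the crop. The poise is about 95 mm out, with the knob at (0.580,-0.207). I'll straddle the knob.

Request:
{"fn": "jog_arm", "kwargs": {
  "targets": [
    [[5.7, 12.5, 0], [0, 0, 0], 45],
    [[5.7, 12.5, 0], [0, 0, 0], 45],
    [[5.7, 12.5, 0], [0, 0, 0], 45],
    [[5.7, 12.5, 0], [0, 0, 0], 45],
    [[5.7, 12.5, 0], [0, 0, 0], 45],
    [[5.7, 12.5, 0], [0, 0, 0], 45],
    [[5.7, 12.5, 0], [0, 0, 0], 45],
    [[5.7, 12.5, 0], [0, 0, 0], 45]
  ]
}}

```text
time: 7.8
tool_pos: [0.579, -0.2057, 0.1644]
tool_rot: [-0.001, 0.999, 0.033, -0.001]
contact_force: [0.4, 0.0, -1.2]
gripper_width: 0.445
grasp_force: 0.0
```

```bash
python3 -c "
from h import *
go(.580,-.207,.094)"
```

```text
t 7.8 pos [ 0.579  -0.2057  0.1644] shift [0.04 0.06 2.82] turn [-0.01  0.02  0.  ] w 0.445 F [ 0.4  0.  -1.2]
```

Request:
{"fn": "jog_arm", "kwargs": {
  "targets": [
    [[0, 0, 1.4], [0, 0, 0], 45],
    [[0, 0, 2.8], [0, 0, 0], 45],
    [[0, 0, 2.8], [0, 0, 0], 45],
    [[0, 0, 2.8], [0, 0, 0], 30],
    [[0, 0, 2.8], [0, 0, 0], 30]
  ]
}}

```text
time: 8.43
tool_pos: [0.5813, -0.2069, 0.0987]
tool_rot: [0.001, 0.999, 0.033, 0.002]
contact_force: [-0.6, -0.2, -0.0]
gripper_width: 0.298
grasp_force: 0.0
```

Request:
{"fn": "jog_arm", "kwargs": {
  "targets": [
    [[0, -0.4, 0], [0, 0, 0], 30],
    [[0, -0.8, -0.05], [0, 0, 0], 30],
    [[0, -1.2, -0.12], [0, 0, 0], 30],
    [[0, -1.6, -0.18], [0, 0, 0], 30],
    [[0, -2.0, -0.25], [0, 0, 0], 30],
    [[0, -2.4, -0.3], [0, 0, 0], 30],
    [[0, -2.8, -0.35], [0, 0, 0], 30],
    [[0, -2.8, -0.35], [0, 0, 0], 30]
  ]
}}

```text
time: 9.43
tool_pos: [0.575, -0.1356, 0.1047]
tool_rot: [-0.001, 0.999, 0.033, -0.001]
contact_force: [-0.4, -0.2, 0.2]
gripper_width: 0.3
grasp_force: 0.0
```

Run:
```python
from h import *
np.set_printoptions(precision=4,suppress=True)
go(.574,-.11,.104); a,d=snap('side','side4'); v,u=np.mgrid[:480,:640]; P=pt("side",u,v,d)
hsv=cv2.cvtColor(a,cv2.COLOR_RGB2HSV)
b=(abs(P[...,0]-.58)<.05)&(P[...,1]<-.06)&(P[...,1]>-.27)&(P[...,2]>.05)
q=P[b&(hsv[...,0]>12)&(hsv[...,0]<30)&(hsv[...,1]>120)&(hsv[...,2]>80)]; print("brass",len(q),q.mean(0))
```

```text
t 9.425 pos [ 0.575  -0.1356  0.1047] shift [ 0.03 -1.02  0.03] turn [-0.01  0.01  0.01] w 0.3 F [-0.4 -0.2  0.2]
brass 87 [ 0.5756 -0.1239  0.0947]
```

Request:
{"fn": "jog_arm", "kwargs": {
  "targets": [
    [[0, -0.3, -0.03], [0, 0, 0], 30],
    [[0, -0.6, -0.06], [0, 0, 0], 30],
    [[0, -0.8, -0.08], [0, 0, 0], 30],
    [[0, -0.8, -0.08], [0, 0, 0], 30]
  ]
}}

```text
time: 9.98
tool_pos: [0.5742, -0.1161, 0.107]
tool_rot: [-0.0, 0.999, 0.033, -0.0]
contact_force: [-0.3, 0.2, -0.3]
gripper_width: 0.3
grasp_force: 0.0
```

Request:
{"fn": "jog_arm", "kwargs": {
  "targets": [
    [[0, -0.1, 0], [0, 0, 0], 30],
    [[0, -0.2, 0], [0, 0, 0], 30],
    [[0, -0.2, 0], [0, 0, 0], 30]
  ]
}}

```text
time: 10.35
tool_pos: [0.5739, -0.1116, 0.107]
tool_rot: [-0.0, 0.999, 0.032, -0.0]
contact_force: [-0.1, -0.3, -0.2]
gripper_width: 0.298
grasp_force: 0.0
```

Request:
{"fn": "jog_arm", "kwargs": {
  "targets": [
    [[0, -0.1, 0], [0, 0, 0], 30],
    [[0, -0.1, 0], [0, 0, 0], 30]
  ]
}}

```text
time: 10.6
tool_pos: [0.5737, -0.1091, 0.107]
tool_rot: [-0.0, 0.999, 0.032, -0.0]
contact_force: [0.5, -0.1, -0.5]
gripper_width: 0.298
grasp_force: 0.1
```

Request:
{"fn": "jog_arm", "kwargs": {
  "targets": [
    [[0, -0.1, 0], [0, 0, 0], 30],
    [[0, -0.1, 0], [0, 0, 0], 30]
  ]
}}

```text
time: 10.85
tool_pos: [0.5735, -0.1066, 0.107]
tool_rot: [-0.0, 0.999, 0.032, -0.0]
contact_force: [0.4, -0.3, 0.2]
gripper_width: 0.298
grasp_force: 0.1
```

Request:
{"fn": "jog_arm", "kwargs": {
  "targets": [
    [[0, -0.1, 0], [0, 0, 0], 30],
    [[0, -0.1, 0], [0, 0, 0], 30]
  ]
}}

```text
time: 11.1
tool_pos: [0.5735, -0.1045, 0.1073]
tool_rot: [0.0, 0.999, 0.033, 0.0]
contact_force: [-0.4, -1.6, 0.9]
gripper_width: 0.298
grasp_force: 0.9
```

Request:
{"fn": "jog_arm", "kwargs": {
  "targets": [
    [[0, -0.1, 0], [0, 0, 0], 30],
    [[0, -0.1, 0], [0, 0, 0], 30]
  ]
}}

```text
time: 11.35
tool_pos: [0.5736, -0.1037, 0.1082]
tool_rot: [0.002, 0.999, 0.032, 0.0]
contact_force: [-1.9, -6.5, 3.3]
gripper_width: 0.303
grasp_force: 3.3
```

Run:
```python
from h import *
np.set_printoptions(precision=4,suppress=True)
go(.574,-.11,.104); a,d=snap('side','side5'); v,u=np.mgrid[:480,:640]; P=pt("side",u,v,d)
hsv=cv2.cvtColor(a,cv2.COLOR_RGB2HSV)
b=(abs(P[...,0]-.58)<.05)&(P[...,1]<-.06)&(P[...,1]>-.27)&(P[...,2]>.05)
q=P[b&(hsv[...,0]>12)&(hsv[...,0]<30)&(hsv[...,1]>120)&(hsv[...,2]>80)]; print("brass",len(q),q.mean(0) if len(q) else 0)
c=a[170:370,270:370,::-1];cv2.imwrite('pics/c5.png',cv2.resize(c,None,fx=3,fy=3,interpolation=3))
```

```text
t 11.35 pos [ 0.5736 -0.1037  0.1082] shift [0.   0.25 0.17] turn [ 0.03 -0.    0.  ] w 0.303 F [-1.9 -6.5  3.3]
brass 27 [ 0.5734 -0.0969  0.0848]
```

View pics/c5.png

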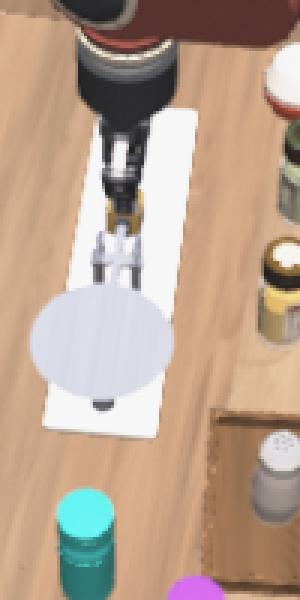

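The poise is against its stop (about 6.5 N). I'll back off, rise, look at the pointer, and at the same time start toward the jar.

Request:
{"fn": "jog_arm", "kwargs": {
  "targets": [
    [[0, 0.22, 0], [0, 0, 0], 32],
    [[0, 0.22, 0], [0, 0, 0], 45],
    [[0, 0.22, 0], [0, 0, 0], 45],
    [[0, 0.22, -1.2], [0, 0, 0], 50],
    [[0, 0.22, -3], [0, 0, 0], 85],
    [[0, 0.22, -4], [0, 0, 0], 100],
    [[0, 0.22, -4], [0, 0, 0], 100],
    [[0, 0.22, -4], [0, 0, 0], 100]
  ]
}}

```text
time: 12.4
tool_pos: [0.5729, -0.1069, 0.2053]
tool_rot: [-0.001, 0.999, 0.033, -0.001]
contact_force: [-0.3, 0.7, -0.6]
gripper_width: 0.998
grasp_force: 0.0
```

Request:
{"fn": "jog_arm", "kwargs": {
  "targets": [
    [[-5.6, -1.1, 0], [0, 0, 0], 100],
    [[-5.6, -1.1, 0], [0, 0, 0], 100],
    [[-5.6, -1.1, 0], [0, 0, 0], 100],
    [[-5.6, -1.1, 0], [0, 0, 0], 100],
    [[-5.6, -1.1, 0], [0, 0, 0], 100],
    [[-5.6, -1.1, 0], [0, 0, 0], 100],
    [[-5.6, -1.1, 0], [0, 0, 0], 100],
    [[-5.6, -1.1, 0], [0, 0, 0], 100]
  ]
}}

```text
time: 13.4
tool_pos: [0.4324, -0.089, 0.207]
tool_rot: [-0.0, 0.999, 0.033, -0.0]
contact_force: [-0.2, 0.5, 0.9]
gripper_width: 0.999
grasp_force: 0.0
```

```bash
cat >> h.py <<'E'
def scale(tag):
    np.set_printoptions(precision=4,suppress=True)
    v,u=np.mgrid[:480,:640]
    for n in("side","top"):
        a,d=snap(n,n+tag); P=pt(n,u,v,d); hsv=cv2.cvtColor(a,cv2.COLOR_RGB2HSV)
        b=(abs(P[...,0]-.58)<.05)&(P[...,1]<-.06)&(P[...,1]>-.27)&(P[...,2]>.05)&(P[...,2]<.15)
        q=P[b&(hsv[...,0]>12)&(hsv[...,0]<30)&(hsv[...,1]>120)&(hsv[...,2]>80)]; print(n,"brass",len(q),q.mean(0) if len(q) else 0)
        q=P[(abs(P[...,0]-.5646)<.05)&(abs(P[...,1]-.037)<.05)&(P[...,2]>.085)&(P[...,2]<.125)]; print("platter",len(q),np.median(q[:,2]) if len(q) else 0)
        w=px(n,[.585,-.279,.08]).astype(int); m=(hsv[...,1]>150)&((hsv[...,0]<8)|(hsv[...,0]>172))&(hsv[...,2]>100)
        m[:max(w[1]-20,0)]=0;m[w[1]+20:]=0;m[:,:w[0]-25]=0;m[:,w[0]+25:]=0
        p=np.argwhere(m)[:,::-1]; q=P[m]; print("pointer px",len(p),p.mean(0) if len(p) else 0, "z",np.percentile(q[:,2],[10,50,90]) if len(q) else 0)
        for s in(-.12,0,.12): print("  exp tip",s,px(n,[.5707+.222*.0645,-.0577-.222*.998,.08+.222*s]).round(1))
    s=cv2.imread(f'pics/side{tag}.png');w=px("side",[.58,-.22,.09]).astype(int)
    t=cv2.imread(f'pics/top{tag}.png');x=px("top",[.58,-.22,.09]).astype(int)
    cv2.imwrite(f'pics/s{tag}.png',np.hstack([cv2.resize(i[y[1]-45:y[1]+30,y[0]-45:y[0]+45],(396,330),interpolation=3) for i,y in((s,w),(t,x))]))
E
python3 -c "
from h import *
go(.4355,-.0695,.16); scale('6')"
```

```text
t 13.4 pos [ 0.4324 -0.089   0.207 ] shift [ 0.17 -0.77  1.88] turn [-0.  0.  0.] w 0.999 F [-0.2  0.5  0.9]
side brass 103 [ 0.5737 -0.1029  0.0942]
platter 1373 0.10372061130661345
pointer px 7 [318.4286 194.1429] z [0.0483 0.0797 0.0835]
  exp tip -0.12 [319.  198.2]
  exp tip 0 [319.1 191.3]
  exp tip 0.12 [319.2 184.1]
top brass 79 [ 0.5714 -0.109   0.0991]
platter 2050 0.10383517463261273
pointer px 19 [425.4211 210.2632] z [0.0498 0.0794 0.0813]
  exp tip -0.12 [426.  213.5]
  exp tip 0 [429.1 210.6]
  exp tip 0.12 [432.3 207.5]
```

View pics/s6.png

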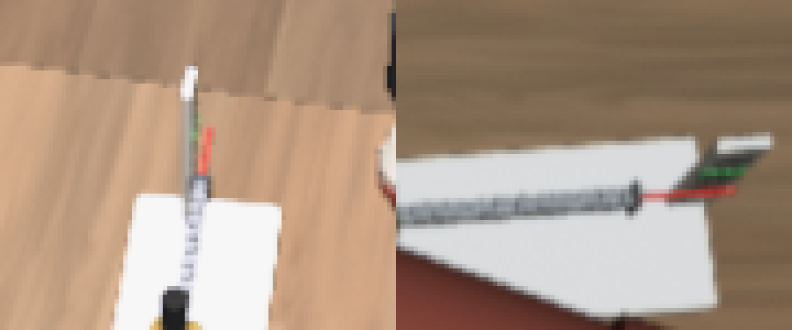

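The platter is at 0.1037, the pointer is level with the green band, and the poise is home. So the zero is confirmed. Next, grasp the yellow jar.

Request:
{"fn": "jog_arm", "kwargs": {
  "targets": [
    [[0.15, -0.75, 0], [0, 0, 0], 100],
    [[0.15, -0.75, 0], [0, 0, 0], 100],
    [[0.15, -0.75, 1.8], [0, 0, 0], 100],
    [[0.15, -0.75, 3.8], [0, 0, 0], 100],
    [[0.15, -0.75, 5.4], [0, 0, 0], 100],
    [[0.15, -0.75, 6.4], [0, 0, 0], 100],
    [[0.15, -0.75, 6.4], [0, 0, 0], 100],
    [[0.15, -0.75, 6.4], [0, 0, 0], 100]
  ]
}}

```text
time: 14.5
tool_pos: [0.4356, -0.0706, 0.0484]
tool_rot: [0.0, 0.999, 0.032, 0.001]
contact_force: [0.3, 0.1, 1.0]
gripper_width: 1.0
grasp_force: 0.0
```

Request:
{"fn": "jog_arm", "kwargs": {
  "targets": [
    [[0, 0, 0], [0, 0, 0], 70],
    [[0, 0, 0], [0, 0, 0], 55],
    [[0, 0, 0], [0, 0, 0], 45],
    [[0, 0, 0], [0, 0, 0], 35],
    [[0, 0, 0], [0, 0, 0], 35],
    [[0, 0, 0], [0, 0, 0], 35]
  ]
}}

```text
time: 15.25
tool_pos: [0.4355, -0.0703, 0.0481]
tool_rot: [0.0, 0.999, 0.032, 0.001]
contact_force: [-0.4, -0.2, 5.3]
gripper_width: 0.466
grasp_force: 57.7
```

Request:
{"fn": "jog_arm", "kwargs": {
  "targets": [
    [[0, 0, -1], [0, 0, 0], 35],
    [[0, 0, -2.5], [0, 0, 0], 35],
    [[0, 0, -4.5], [0, 0, 0], 35],
    [[0, 0, -6], [0, 0, 0], 35],
    [[1.5, -1.1, -6], [0, 0, 0], 35],
    [[3.2, -2.3, -6], [0, 0, 0], 35],
    [[4.6, -3.3, -6], [0, 0, 0], 35],
    [[5.4, -3.9, -6], [0, 0, 0], 35]
  ]
}}

```text
time: 16.25
tool_pos: [0.5637, 0.0375, 0.1959]
tool_rot: [-0.0, 0.999, 0.033, -0.001]
contact_force: [-0.4, -0.6, -1.5]
gripper_width: 0.467
grasp_force: 58.6
```

Request:
{"fn": "jog_arm", "kwargs": {
  "targets": [
    [[0, 0, 0], [0, 0, 0], 35],
    [[0, 0, 0], [0, 0, 0], 35],
    [[0, 0, 0.5], [0, 0, 0], 35],
    [[0, 0, 1], [0, 0, 0], 35],
    [[0, 0, 1.4], [0, 0, 0], 35],
    [[0, 0, 1.4], [0, 0, 0], 35]
  ]
}}

```text
time: 17.0
tool_pos: [0.562, 0.0359, 0.1603]
tool_rot: [-0.0, 0.999, 0.032, -0.001]
contact_force: [-0.3, -0.2, -0.7]
gripper_width: 0.465
grasp_force: 58.6
```

```bash
python3 -c "
from h import *
go(.5646,.036,.152)"
```

```text
t 17.0 pos [0.562  0.0359 0.1603] shift [0.11 0.   0.33] turn [-0.    0.02  0.  ] w 0.465 F [-0.3 -0.2 -0.7]
```

Request:
{"fn": "jog_arm", "kwargs": {
  "targets": [
    [[0.1, 0, 0.2], [0, 0, 0], 35],
    [[0.1, 0, 0.4], [0, 0, 0], 35],
    [[0.1, 0, 0.6], [0, 0, 0], 35],
    [[0.1, 0, 0.7], [0, 0, 0], 35],
    [[0.1, 0, 0.7], [0, 0, 0], 35]
  ]
}}

```text
time: 17.62
tool_pos: [0.5654, 0.0362, 0.1443]
tool_rot: [-0.0, 0.999, 0.032, -0.0]
contact_force: [-0.2, 0.5, -0.3]
gripper_width: 0.462
grasp_force: 58.5
```

Request:
{"fn": "jog_arm", "kwargs": {
  "targets": [
    [[0, 0, 0.08], [0, 0, 0], 35],
    [[0, 0, 0.08], [0, 0, 0], 35]
  ]
}}

```text
time: 17.88
tool_pos: [0.5656, 0.0362, 0.1426]
tool_rot: [0.0, 0.999, 0.032, 0.0]
contact_force: [0.1, -0.2, -1.0]
gripper_width: 0.469
grasp_force: 58.5
```

Request:
{"fn": "jog_arm", "kwargs": {
  "targets": [
    [[0, 0, 0.08], [0, 0, 0], 35],
    [[0, 0, 0.08], [0, 0, 0], 35]
  ]
}}

```text
time: 18.12
tool_pos: [0.5657, 0.0361, 0.1407]
tool_rot: [0.0, 0.999, 0.032, 0.0]
contact_force: [0.0, -0.3, 0.5]
gripper_width: 0.468
grasp_force: 58.5
```

Request:
{"fn": "jog_arm", "kwargs": {
  "targets": [
    [[0, 0, 0.06], [0, 0, 0], 35],
    [[0, 0, 0.06], [0, 0, 0], 35]
  ]
}}

```text
time: 18.38
tool_pos: [0.5659, 0.036, 0.1399]
tool_rot: [0.0, 0.999, 0.032, 0.0]
contact_force: [-2.1, -1.0, 4.8]
gripper_width: 0.461
grasp_force: 58.8
```

Request:
{"fn": "jog_arm", "kwargs": {
  "targets": [
    [[0, 0, 0.06], [0, 0, 0], 35],
    [[0, 0, 0.06], [0, 0, 0], 35]
  ]
}}

```text
time: 18.62
tool_pos: [0.566, 0.036, 0.1391]
tool_rot: [0.0, 0.999, 0.032, 0.0]
contact_force: [-3.6, -0.5, 7.5]
gripper_width: 0.466
grasp_force: 59.2
```

Run:
```python
from h import *
np.set_printoptions(precision=4,suppress=True)
go(.5646,.036,.152); a,d=snap("side","side7"); v,u=np.mgrid[:480,:640]; P=pt("side",u,v,d)
r=np.hypot(P[...,0]-.5646,P[...,1]-.037); m=(r>.032)&(r<.052)&(P[...,2]>.08)&(P[...,2]<.125); print(m.sum(),np.percentile(P[m][:,2],[10,50,90]))
```

```text
t 18.625 pos [0.566  0.036  0.1391] shift [-0.05 -0.   -0.51] turn [ 0.   -0.01  0.  ] w 0.466 F [-3.6 -0.5  7.5]
671 [0.088  0.0909 0.094 ]
```

The platter is on its lower stop with the jar seated, so I'll release and rise.

Request:
{"fn": "jog_arm", "kwargs": {
  "targets": [
    [[0, 0, -0.05], [0, 0, 0], 55],
    [[0, 0, -0.05], [0, 0, 0], 75],
    [[0, 0, -0.05], [0, 0, 0], 90],
    [[0, 0, -0.05], [0, 0, 0], 90],
    [[0, 0, -1], [0, 0, 0], 90],
    [[0, 0, -2.5], [0, 0, 0], 90],
    [[0, 0, -3.6], [0, 0, 0], 90],
    [[0, 0, -3.6], [0, 0, 0], 90]
  ]
}}

```text
time: 19.68
tool_pos: [0.5671, 0.0361, 0.2306]
tool_rot: [0.0, 0.999, 0.032, 0.003]
contact_force: [-0.1, 0.1, -0.2]
gripper_width: 0.899
grasp_force: 0.0
```

Request:
{"fn": "jog_arm", "kwargs": {
  "targets": [
    [[-0.05, 5.57, 0], [0, 0, 0], 45],
    [[-0.05, 5.57, 0], [0, 0, 0], 45],
    [[-0.05, 5.57, 0], [0, 0, 0], 45],
    [[-0.05, 5.57, 0], [0, 0, 0], 45],
    [[-0.05, 5.57, 0], [0, 0, 0], 45],
    [[-0.05, 5.57, 0], [0, 0, 0], 45]
  ]
}}

```text
time: 20.42
tool_pos: [0.5733, -0.1014, 0.2274]
tool_rot: [-0.0, 0.999, 0.033, -0.0]
contact_force: [0.1, -0.4, 0.5]
gripper_width: 0.452
grasp_force: 0.0
```

Run:
```python
from h import *
np.set_printoptions(precision=4,suppress=True)
go(.574,-.103,.115); a,d=snap("side","side8"); v,u=np.mgrid[:480,:640]; P=pt("side",u,v,d)
r=np.hypot(P[...,0]-.5646,P[...,1]-.037); m=(r>.032)&(r<.052)&(P[...,2]>.08)&(P[...,2]<.125); print(m.sum(),np.percentile(P[m][:,2],[10,50,90]))
m=(r<.05)&(P[...,2]>.14)&(P[...,2]<.22); print("jar",P[m].mean(0),P[m][:,2].max())
cv2.imwrite("pics/c8.png",cv2.resize(a[180:330,250:410,::-1],None,fx=3,fy=3,interpolation=3))
```

```text
t 20.425 pos [ 0.5733 -0.1014  0.2274] shift [0.02 0.07 4.49] turn [-0.    0.    0.02] w 0.452 F [ 0.1 -0.4  0.5]
664 [0.0892 0.0923 0.0952]
jar [0.5643 0.0438 0.1804] 0.20270975137429026
```

View pics/c8.png

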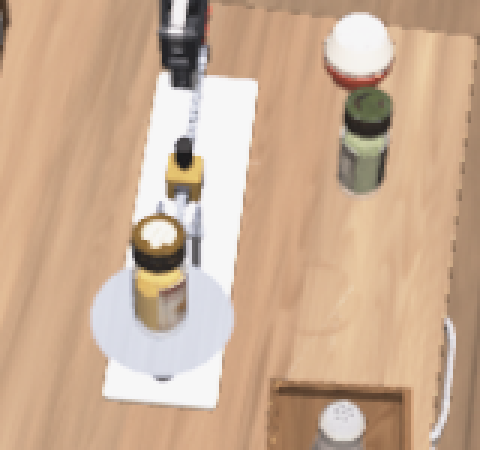

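The jar stands upright on the platter at about (160,270) in the crop, the platter is low at 0.092, and the poise is still home. Now to slide the poise out to about 63 mm, mid-range.

Request:
{"fn": "jog_arm", "kwargs": {
  "targets": [
    [[0, 0.05, 2], [0, 0, 0], 45],
    [[0, 0.05, 3.8], [0, 0, 0], 45],
    [[0, 0.05, 4.5], [0, 0, 0], 45],
    [[0, 0.05, 4.5], [0, 0, 0], 45],
    [[0, 0.05, 4.5], [0, 0, 0], 45],
    [[0, 0.05, 4.5], [0, 0, 0], 30],
    [[0, 0.05, 4.5], [0, 0, 0], 30]
  ]
}}

```text
time: 21.35
tool_pos: [0.5742, -0.1044, 0.1165]
tool_rot: [0.0, 0.999, 0.032, 0.001]
contact_force: [0.1, 0.2, 0.0]
gripper_width: 0.3
grasp_force: 0.0
```

```bash
python3 -c "
from h import *
go(.578,-.175,.114)"
```

```text
t 21.35 pos [ 0.5742 -0.1044  0.1165] shift [-0.03  2.83  0.1 ] turn [ 0.01 -0.02  0.  ] w 0.3 F [0.1 0.2 0. ]
```

Request:
{"fn": "jog_arm", "kwargs": {
  "targets": [
    [[0, 0.4, 0], [0, 0, 0], 30],
    [[0, 0.8, 0], [0, 0, 0], 30],
    [[0, 1.2, 0], [0, 0, 0], 30],
    [[0, 1.6, 0], [0, 0, 0], 30],
    [[0, 2.0, 0], [0, 0, 0], 30],
    [[0, 2.4, 0], [0, 0, 0], 30],
    [[0, 2.8, 0.05], [0, 0, 0], 30],
    [[0, 2.8, 0.05], [0, 0, 0], 30]
  ]
}}

```text
time: 22.35
tool_pos: [0.578, -0.1751, 0.1139]
tool_rot: [0.0, 0.999, 0.032, 0.0]
contact_force: [0.2, 0.6, -0.1]
gripper_width: 0.303
grasp_force: 0.0
```

Request:
{"fn": "jog_arm", "kwargs": {
  "targets": [
    [[0, 0, 0], [0, 0, 0], 30],
    [[0, -0.16, 0], [0, 0, 0], 32],
    [[0, -0.16, 0], [0, 0, 0], 45],
    [[0, -0.16, 0], [0, 0, 0], 45],
    [[0, -0.16, -1], [0, 0, 0], 45],
    [[0, -0.16, -2], [0, 0, 0], 45],
    [[0, -0.16, -2], [0, 0, 0], 45],
    [[0, -0.16, -2], [0, 0, 0], 45]
  ]
}}

```text
time: 23.35
tool_pos: [0.5772, -0.1698, 0.1628]
tool_rot: [-0.0, 0.999, 0.032, -0.001]
contact_force: [0.2, -0.2, -0.4]
gripper_width: 0.453
grasp_force: 0.0
```

Request:
{"fn": "jog_arm", "kwargs": {
  "targets": [
    [[0, 0, 0], [0, 0, 0], 45],
    [[0, 0, 0], [0, 0, 0], 45],
    [[0, 0, 0], [0, 0, 0], 45],
    [[0, 0, 0], [0, 0, 0], 45],
    [[0, 0, 0], [0, 0, 0], 45],
    [[0, 0, 0], [0, 0, 0], 45],
    [[0, 0, 0], [0, 0, 0], 45],
    [[0, 0, 0], [0, 0, 0], 45]
  ]
}}

```text
time: 24.35
tool_pos: [0.5777, -0.17, 0.1638]
tool_rot: [0.0, 0.999, 0.032, 0.0]
contact_force: [-0.2, -0.6, -0.3]
gripper_width: 0.451
grasp_force: 0.0
```

```bash
cat >> h.py <<'E'
def plat(tag):
    np.set_printoptions(precision=4,suppress=True); v,u=np.mgrid[:480,:640]
    for n in("side","top"):
        a,d=snap(n,n+tag); P=pt(n,u,v,d); r=np.hypot(P[...,0]-.5646,P[...,1]-.037); m=(r>.032)&(r<.052)&(P[...,2]>.08)&(P[...,2]<.125)
        z=np.median(P[m][:,2]) if m.any() else 0; hsv=cv2.cvtColor(a,cv2.COLOR_RGB2HSV)
        b=(abs(P[...,0]-.58)<.05)&(P[...,1]<-.06)&(P[...,1]>-.27)&(P[...,2]>.05)&(P[...,2]<.15)
        q=P[b&(hsv[...,0]>12)&(hsv[...,0]<30)&(hsv[...,1]>120)&(hsv[...,2]>80)]
        print(n,m.sum(),"platter",z,"tilt",(.1038-z)/.095,"brass",len(q),q.mean(0) if len(q) else 0)
E
python3 -c "
from h import *
go(.578,-.175,.114); plat('9')"
```

```text
t 24.35 pos [ 0.5777 -0.17    0.1638] shift [-0.    0.2   1.99] turn [ 0. -0.  0.] w 0.451 F [-0.2 -0.6 -0.3]
side 687 platter 0.11157334288835365 tilt -0.08182466198266992 brass 111 [ 0.5771 -0.1649  0.083 ]
top 1059 platter 0.11165466809706859 tilt -0.08268071681124825 brass 0 0
```

Tilt is -0.082, so the poise is about 17 mm too far out. I'll bring it in by that much.

Request:
{"fn": "jog_arm", "kwargs": {
  "targets": [
    [[0, 0.1, 1], [0, 0, 0], 45],
    [[0, 0.1, 2], [0, 0, 0], 45],
    [[0, 0.1, 2.35], [0, 0, 0], 45],
    [[0, 0.1, 2.35], [0, 0, 0], 45],
    [[0, 0.1, 2.35], [0, 0, 0], 30],
    [[0, 0.1, 2.35], [0, 0, 0], 30],
    [[0, 0.1, 2.35], [0, 0, 0], 30]
  ]
}}

```text
time: 25.32
tool_pos: [0.5783, -0.1726, 0.1059]
tool_rot: [0.0, 0.999, 0.032, 0.001]
contact_force: [0.1, -0.2, 0.1]
gripper_width: 0.303
grasp_force: 0.0
```

```bash
python3 -c "
from h import *
go(.5763,-.1487,.107)"
```

```text
t 25.325 pos [ 0.5783 -0.1726  0.1059] shift [-0.02 -0.96 -0.04] turn [ 0.   -0.01  0.  ] w 0.303 F [ 0.1 -0.2  0.1]
```

Request:
{"fn": "jog_arm", "kwargs": {
  "targets": [
    [[0, -0.25, 0], [0, 0, 0], 30],
    [[0, -0.5, 0], [0, 0, 0], 30],
    [[0, -0.75, -0.05], [0, 0, 0], 30],
    [[0, -0.95, -0.05], [0, 0, 0], 30],
    [[0, -0.95, -0.05], [0, 0, 0], 30],
    [[0, -0.95, -0.05], [0, 0, 0], 30],
    [[0, -0.8, -0.05], [0, 0, 0], 32],
    [[0, -0.8, -0.05], [0, 0, 0], 45]
  ]
}}

```text
time: 26.32
tool_pos: [0.5765, -0.1528, 0.1062]
tool_rot: [-0.0, 0.999, 0.032, -0.0]
contact_force: [0.7, -0.1, 0.2]
gripper_width: 0.455
grasp_force: 0.0
```

Request:
{"fn": "jog_arm", "kwargs": {
  "targets": [
    [[0, 0, 0], [0, 0, 0], 45],
    [[0, 0, -1], [0, 0, 0], 45],
    [[0, 0, -2.2], [0, 0, 0], 45],
    [[0, 0, -2.2], [0, 0, 0], 45],
    [[0, 0, -2.2], [0, 0, 0], 45],
    [[0, 0, -2.2], [0, 0, 0], 45],
    [[0, 0, -2.2], [0, 0, 0], 45],
    [[0, 0, -2.2], [0, 0, 0], 45]
  ]
}}

```text
time: 27.32
tool_pos: [0.5763, -0.1524, 0.1606]
tool_rot: [-0.0, 0.999, 0.032, -0.0]
contact_force: [0.4, -0.4, 0.1]
gripper_width: 0.45
grasp_force: 0.0
```

Request:
{"fn": "jog_arm", "kwargs": {
  "targets": [
    [[0, 0, 0], [0, 0, 0], 45],
    [[0, 0, 0], [0, 0, 0], 45],
    [[0, 0, 0], [0, 0, 0], 45],
    [[0, 0, 0], [0, 0, 0], 45],
    [[0, 0, 0], [0, 0, 0], 45],
    [[0, 0, 0], [0, 0, 0], 45],
    [[0, 0, 0], [0, 0, 0], 45],
    [[0, 0, 0], [0, 0, 0], 45]
  ]
}}

```text
time: 28.32
tool_pos: [0.5765, -0.1525, 0.1613]
tool_rot: [-0.0, 0.999, 0.032, 0.0]
contact_force: [-0.0, -0.3, -0.8]
gripper_width: 0.45
grasp_force: 0.0
```

```bash
python3 -c "
from h import *
go(.5763,-.1487,.107); plat('10')"
```

```text
t 28.325 pos [ 0.5765 -0.1525  0.1613] shift [-0.   -0.15  2.17] turn [-0. -0.  0.] w 0.45 F [-0.  -0.3 -0.8]
side 681 platter 0.10137463614758298 tilt 0.02553014581491606 brass 106 [ 0.576  -0.1421  0.0955]
top 1052 platter 0.10139755100139428 tilt 0.02528893682742871 brass 1 [ 0.5897 -0.1593  0.101 ]
```

Tilt is now +0.025, just outside the band. The two pushes show 4.4 mm of slack between the fingers, so the next push is 5.8 mm outward, ending with the TCP at y=-0.158.

Request:
{"fn": "jog_arm", "kwargs": {
  "targets": [
    [[0, 0, 1], [0, 0, 0], 45],
    [[0, 0, 2.1], [0, 0, 0], 45],
    [[0, 0, 2.1], [0, 0, 0], 45],
    [[0, 0, 2.1], [0, 0, 0], 30],
    [[0, 0, 2.1], [0, 0, 0], 30],
    [[0, 0, 2.1], [0, 0, 0], 30]
  ]
}}

```text
time: 29.18
tool_pos: [0.5772, -0.1528, 0.1101]
tool_rot: [0.0, 0.999, 0.032, 0.001]
contact_force: [0.3, 0.3, 1.0]
gripper_width: 0.298
grasp_force: 0.0
```

Run:
```python
from h import *
go(.577,-.1583,.108)
Z=np.load("top10.npz"); a,d=Z["a"],Z["d"]; v,u=np.mgrid[:480,:640]; P=pt("top",u,v,d)
m=(np.hypot(P[...,0]-.565,P[...,1]-.037)<.08)&(abs(P[...,2]-.1014)<.006)
c=max(cv2.findContours(m.astype(np.uint8),0,2)[0],key=cv2.contourArea)[:,0]; q=ray("top",0,0,.1)
Q=np.array([ray("top",*p,.1014) for p in c]); print("platter",cv2.fitEllipse(Q[:,:2].astype(np.float32)),cv2.minEnclosingCircle(Q[:,:2].astype(np.float32)))
m=(np.hypot(P[...,0]-.565,P[...,1]-.037)<.05)&(abs(P[...,2]-.206)<.006); print("jar",m.sum(),cv2.minEnclosingCircle(P[m][:,:2].astype(np.float32)))
```

```text
t 29.175 pos [ 0.5772 -0.1528  0.1101] shift [-0.02  0.22  0.08] turn [ 0.01 -0.01  0.  ] w 0.298 F [0.3 0.3 1. ]
platter ((0.5654056072235107, 0.034841012209653854), (0.10698628425598145, 0.10722695291042328), 84.48167419433594) ((0.5654553771018982, 0.034787554293870926), 0.054510727524757385)
jar 378 ((0.5663236975669861, 0.0366843156516552), 0.020357394590973854)
```

The jar is within 2 mm of the platter's middle. Now the fine push outward.

Request:
{"fn": "jog_arm", "kwargs": {
  "targets": [
    [[0, 0.08, 0], [0, 0, 0], 30],
    [[0, 0.16, 0], [0, 0, 0], 30],
    [[0, 0.22, 0], [0, 0, 0], 30],
    [[0, 0.22, 0], [0, 0, 0], 30],
    [[0, 0.22, 0], [0, 0, 0], 30],
    [[0, 0.13, 0], [0, 0, 0], 32],
    [[0, 0.13, 0], [0, 0, 0], 45],
    [[0, 0.13, 0], [0, 0, 0], 45]
  ]
}}

```text
time: 30.18
tool_pos: [0.5768, -0.1558, 0.1089]
tool_rot: [0.0, 0.999, 0.032, 0.0]
contact_force: [0.8, -0.2, 0.7]
gripper_width: 0.455
grasp_force: 0.0
```

Request:
{"fn": "jog_arm", "kwargs": {
  "targets": [
    [[0, 0, -1], [0, 0, 0], 45],
    [[0, 0, -2.2], [0, 0, 0], 45],
    [[0, 0, -2.5], [0, 0, 0], 45],
    [[0, 0, -2.5], [0, 0, 0], 45],
    [[0, 0, -2.5], [0, 0, 0], 45],
    [[0, 0, -2.5], [0, 0, 0], 45],
    [[0, 0, -2.5], [0, 0, 0], 45],
    [[0, 0, -2.5], [0, 0, 0], 45]
  ]
}}

```text
time: 31.18
tool_pos: [0.5766, -0.1557, 0.1709]
tool_rot: [-0.0, 0.999, 0.032, -0.0]
contact_force: [-0.8, -0.1, 0.4]
gripper_width: 0.45
grasp_force: 0.0
```

Request:
{"fn": "jog_arm", "kwargs": {
  "targets": [
    [[0, 0, 0], [0, 0, 0], 45],
    [[0, 0, 0], [0, 0, 0], 45],
    [[0, 0, 0], [0, 0, 0], 45],
    [[0, 0, 0], [0, 0, 0], 45],
    [[0, 0, 0], [0, 0, 0], 45],
    [[0, 0, 0], [0, 0, 0], 45],
    [[0, 0, 0], [0, 0, 0], 45],
    [[0, 0, 0], [0, 0, 0], 45]
  ]
}}

```text
time: 32.17
tool_pos: [0.5767, -0.1557, 0.1713]
tool_rot: [-0.0, 0.999, 0.032, -0.0]
contact_force: [0.8, -0.0, 0.2]
gripper_width: 0.448
grasp_force: 0.0
```

```bash
python3 -c "
from h import *
go(.577,-.1583,.108); plat('11')"
```

```text
t 32.175 pos [ 0.5767 -0.1557  0.1713] shift [0.   0.1  2.53] turn [-0.  0.  0.] w 0.448 F [ 0.8 -0.   0.2]
side 683 platter 0.10313576707739805 tilt 0.006991925501073199 brass 114 [ 0.5762 -0.146   0.0935]
top 1059 platter 0.10334638929124833 tilt 0.004774849565807111 brass 0 0
```

Tilt is about 0.006, well inside the band. I'll retreat and do a final check.

Request:
{"fn": "jog_arm", "kwargs": {
  "targets": [
    [[0, 0, -2], [0, 0, 0], 45],
    [[0, 0, -2.5], [0, 0, 0], 45],
    [[-2, 2, -2.5], [0, 0, 0], 45],
    [[-4, 4, -2.5], [0, 0, 0], 45],
    [[-5, 6, -2.5], [0, 0, 0], 45],
    [[-5, 6, -2.5], [0, 0, 0], 45],
    [[-5, 6, -2.5], [0, 0, 0], 45],
    [[-5, 6, -2.5], [0, 0, 0], 45]
  ]
}}

```text
time: 33.28
tool_pos: [0.4624, -0.3124, 0.2335]
tool_rot: [-0.0, 0.999, 0.033, -0.0]
contact_force: [0.2, -0.3, 0.0]
gripper_width: 0.449
grasp_force: 0.0
```

```bash
python3 -c "
from h import *
plat('12'); s=cv2.imread('pics/side12.png')[165:385,240:430]; cv2.imwrite('pics/c12.png',cv2.resize(s,None,fx=2.7,fy=2.7,interpolation=3))"
```

```text
side 681 platter 0.10305293629569234 tilt 0.007863828466396421 brass 113 [ 0.5764 -0.1463  0.0933]
top 1060 platter 0.10335625457863458 tilt 0.004671004435425516 brass 104 [ 0.5724 -0.1509  0.0992]
```

View pics/c12.png

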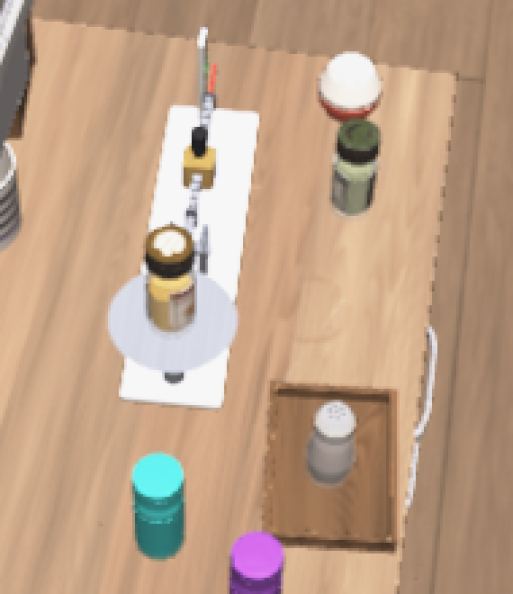

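The jar is upright mid-platter at (170,280), the shaker stands in the tray at (332,443), the pointer is at the green band at (212,75), and the green jar and timer are untouched. Handing in.

```bash
python3 -c "
from plant import *
print(job_done())"
```

```text
the job is handed in; nothing more can be done
None
```

The job is handed in: the scale is balanced with the yellow-and-red jar on it, poise about 45 mm out and measured tilt about +0.006 rad (band ±0.023), the shaker stands in the tray, and the clock was at about 33 s of the 72 s allowed.

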